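# Open the left-hand spindle nut and take out its slotted washer

### The arm

A 7-joint arm with a two-finger parallel gripper is mounted at the origin on a cart in front of the work surface, level with it; the furniture and walls round the work are solid. World frame = base frame: x ahead of the robot, y to its left, z up, the work surface at z = 0. Lengths are in m, angles in rad, forces in N, time in s.
With the tool pointing down it reaches from about 0.375 to 0.925 m from the base axis. Payload 3.1 kg.
Tool frame: the origin (TCP) lies between the finger pads; the fingertips stand 19 mm ahead of it and the grasp point (between the pads) is the TCP; z points along the fingers, y is the line along which they close (so a half turn about z gives the same grasp; the last joint's range is limited). The gripper opens to 85 mm and grips with 20 to 120 N. Pads are 22 mm wide; open, the fingers measure 114 mm over their backs; the gripper's body (76 mm by 85 mm) begins 54 mm behind the grasp point. The pads swing forward as they close: fully open they stand 13 mm farther back than shut.
Start: joints at [1.048, 0.383, 0.044, 1.598, -0.018, 1.161, -0.05], TCP at [0.268, -0.592, 0.215] pointing down, gripper open.
Joint ranges: [-2.61, 2.61], [-0.41, 2.15], [-1.48, 1.57], [0, 2.5], [-1.57, 4.71], [0.05, 1.97], [-2.85, 2.85]. Speed limits (rad/s): [2.79, 2.79, 3.14, 3.14, 3.14, 3.14, 3.14].

### API

Orientations are given as a unit quaternion [x, y, z, w].
In Python, from bench import move_ptp, movel, move_j, move_gripper, pause, inverse_kinematics, read_camera, camera_params, MotionError, sign_off, look_for, tip_of, read_time_s, read_qpos, read_joint_vel, read_effort, read_eef_pos, read_tcp_rot, read_ft_force, read_ft_torque, read_finger_gap, read_grasp_force gives the robot as it stands. Calls block until the motion is done:
- move_ptp(position, orientation): joint-space move of the TCP to a pose.
- movel(position, orientation=None, speed=0.15): straight line of the TCP; orientation=None keeps the orientation; speed is the mean speed in m/s.
- move_j(angles): joint-space move.
- move_gripper(opening, effort=None): finger opening in m; effort is the grip in N (None keeps the last); returns when the fingers have stopped.
- pause(seconds).
- inverse_kinematics(position, orientation): joint angles nearest the present ones, or None.
- read_camera(name): name is "side" or "top" or "wrist"; returns the picture (420x560x3 uint8, red, green, blue); there is no depth.
- camera_params(name): a dict with "K" (3x3 intrinsics, pixels), "dist_coeffs" ([k1, k2, p1, p2, k3] as OpenCV has them; the pictures are not rectified), "camera_from_world" (4x4, takes a point from world to camera coordinates). Camera axes: x right, y down, z forward; pixel columns grow to the right and rows downward; lengths in m; the calibration is good to about 2 mm. A picture is of the moment at which its call begins: read the wrist's pose just before it. camera_params takes no time and is no camera call; for the wrist camera it gives the pose at the moment of the call.
A pose or a line that the arm cannot do raises MotionError and nothing moves.
- sign_off(): hands the job in; it is judged then, once.
Trained networks look in the newest picture that a camera, given by its name, has taken for a name from the list of things; names that differ only in an ending like _2 or _b are one class to them, and where a whole thing is asked for, a point or a joint stands for the part that bears it (a point fixed in the world has none). Each returns a list of dicts, best first, with "confidence" (0 to 1); they miss things now and then, are a little off and sometimes report something else, mostly with a low value. They report only what shows in the picture. A call takes as long as a camera call. They do not tell look-alikes from the thing itself.
- look_for(camera, name): "at" ([column, row] in pixels, amid what is visible of it).
- tip_of(camera, name): "at" ([column, row] in pixels: a listed point, or the origin of a listed thing).
Readings, each from a call of its own:
- read_time_s(): time.
- read_qpos(): joint angles.
- read_joint_vel(): joint speeds.
- read_effort(): joint torques, N m.
- read_eef_pos(): TCP position.
- read_tcp_rot(): TCP orientation.
- read_ft_force(): force on the tool from outside, world axes, zero at the start.
- read_ft_torque(): the same for the moment, N m.
- read_finger_gap(): finger opening in m.
- read_grasp_force(): force on a finger pad.
Only numpy, scipy, OpenCV 4.12 (cv2) and the standard library are available. Lean on these libraries where they do the work, as an engineer would, in place of code of your own. Each camera call takes 0.05 s, during which the arm holds its last target. There are 200 camera calls.

### The job

Two small spindles on the bench each hold a grooved pulley under a slotted washer and a hex nut. Open the nut that has a groove and an arrow engraved on it: its thread is left-handed, so unscrew it by turning it clockwise (seen from above) until you feel it come up firmly against its stop, without wringing the stud. Then draw the slotted washer out from under it by its tail and lay it flat, same side up, in the grey tool tray; leave the pulley on its spindle, and leave the other spindle with the plain nut and the things lying about alone.

Things in the scene. Friction and masses are not known exactly. Their poses are not given: they have to be found in the camera images.
- nut: The left-hand steel hex nut, told from its twin by a groove cut round the middle of its flats and a curved arrow engraved on top. Hexagon 28 mm across flats (one faces its own x axis, the others every 60 degrees on), from 5 to 29 mm above its origin; below it a round collar 24 mm across, 6 mm high. Origin on the axis at the collar's underside, z up.
- nut_grip (a point): On the nut's axis, 19 mm above its origin: where to grip it across two flats. The nut is captive, starts almost screwed down, rises 1.8 mm per rad of clockwise turn (from above) against a drag of about 0.35 N m, and meets a hard stop after 1.7 to 2.2 rad, differing each time. Turned the other way it jams within 0.5 rad. It stays where it is left.
- stem (a joint): Elastic twist of the stud that carries the nut, rad, 0 unloaded, growing clockwise seen from above: a torsion spring of 3 N m per rad, so turning the nut freely shows about 0.12, and it winds up further only at the stop. Up to 0.30 (0.9 N m) is harmless; more damages it.
- spindle: Fixed spindle of the marked nut: a round grey flange 90 mm in diameter and 12 mm high on the bench, with a hub that centres the pulley. Origin at the centre of its underside on the bench, on the nut's axis; z up.
- pulley: Aluminium pulley, 60 mm in diameter, 23 mm high, loose on the hub of spindle, its underside 12 mm and its top 35 mm above the bench. Origin at the centre of its underside. Stays where it is.
- slot_washer: Dark steel C-washer on the pulley, under the marked nut: disc 46 mm across, 6 mm thick, 14 mm slot open toward its own +x for the 11 mm stud, flat tail 16 mm wide, 6 mm thick toward -x, ending 80 mm from the origin. A rim 2.5 mm high on the disc surrounds the nut's collar. Origin on the underside where the stud stands, z up. 60 g.
- washer_tail (a point): Where to grip the washer's tail, across its 16 mm width: 60 mm from the washer's origin toward its -x, at half thickness. The washer comes out along its -x, only once the unscrewed nut's collar has risen above the rim; 40 mm of travel takes it clear of the stud.
- plain_spindle: The other fixed spindle, same size and make, with its own pulley, slotted washer (tail toward its -x) and plain nut without groove or arrow (right-hand thread), 71 mm high over all. Origin at the centre of its underside. Leave alone.
- tray: Fixed flat grey tool tray, 200 mm along its x by 300 mm along its y, rim 20 mm high; its floor is 4 mm above the bench, 178 by 278 mm. Origin at the centre of the underside. Tools lie in its +y part (y over 0.025 m in its frame); the rest is empty.
- screwdriver_mini: Small yellow-handled screwdriver lying in the tray's +y part, 118 mm long. Bystander.
- tweezers: Black tweezers lying in the tray's +y part, 120 mm long. Bystander.
- cutter: Red-handled side cutter lying in the tray's +y part, 117 x 42 x 12 mm. Bystander.
- psu_block: Small dark converter block, 63 x 50 x 25 mm, on the bench behind the spindles. Bystander.
- tape_black: Roll of black tape, 58 mm in diameter, 19 mm high, on the bench. Bystander.
- probe_pen: Red probe pen, 122 mm long, 10 mm thick, near the front edge of the bench. Bystander.
- parts_cup: Small tin cup, 64 mm in diameter, 37 mm high, on the bench near its front edge, right of the spindles. Bystander.
There are look-alikes about, which are no part of the job. Leave any brown look-alike of the spindle alone.

How it is judged:
By the outcome, as a careful person would: the job done as asked, in the order asked, and still so for the second after the job is handed in, with the robot touching nothing.
It also fails if it takes over 67 s, if anything falls off the work surface, if the arm or the gripper's body presses on something with over 40 N, if the wrist force passes 120 N, or if a joint passes its speed limit or range.

## Working session

There is one attempt and no reset: what is moved stays moved. The work goes in short steps, each a Python script; the robot and the scene stay as the last script left them, time stands still between calls to the robot, and variables do not carry over. Pictures are saved under pics/ and viewed, at most 10 in all, crops included, and the job is handed in when it is done.

```bash
mkdir -p pics; ls
cat > h.py <<'E'
import numpy as np, cv2
from bench import *
def ray(cam,px,P=None):
    P=P or camera_params(cam);K=np.array(P["K"]);d=np.array(P["dist_coeffs"]);T=np.array(P["camera_from_world"])
    u=cv2.undistortPoints(np.array([[px]],float),K,d)[0,0]
    R=T[:3,:3];return -R.T@T[:3,3], R.T@np.array([u[0],u[1],1])
def onz(cam,px,z,P=None):
    o,r=ray(cam,px,P);return o+r*(z-o[2])/r[2]
def proj(cam,X,P=None):
    P=P or camera_params(cam);T=np.array(P["camera_from_world"])
    rv=cv2.Rodrigues(T[:3,:3])[0]
    return cv2.projectPoints(np.array(X,float).reshape(-1,1,3),rv,T[:3,3],np.array(P["K"]),np.array(P["dist_coeffs"]))[0][:,0]
def save(n,im): cv2.imwrite("pics/"+n,im[:,:,::-1])
def down(a): # tool z down, tool y axis at world angle a
    from scipy.spatial.transform import Rotation as R
    y=np.array([np.cos(a),np.sin(a),0]);z=np.array([0,0,-1.]);x=np.cross(y,z)
    return R.from_matrix(np.c_[x,y,z]).as_quat()
E
python3 - <<'E'
from h import *
a=read_camera("top");b=read_camera("side");save("top.png",a);save("side.png",b)
Z=dict(nut=.041,spindle=0,slot_washer=.035,washer_tail=.038,tray=0,plain_spindle=0,parts_cup=0)
for c in("top","side"):
  for n in Z:
    for d in tip_of(c,n)[:4]: print(c,n,np.round(d["at"]),round(d["confidence"],2),np.round(onz(c,d["at"],Z[n]),4))
print(read_time_s(),read_tcp_rot(),down(0))
E
```

```text
pics
top nut [243. 142.] 0.52 [0.8191 0.2077 0.041 ]
top nut [392. 218.] 0.41 [ 0.5989 -0.1836  0.041 ]
top nut [426. 246.] 0.38 [ 0.5211 -0.2663  0.041 ]
top spindle [340. 236.] 0.89 [ 0.5581 -0.0498  0.    ]
top spindle [242. 140.] 0.88 [0.8366 0.2161 0.    ]
top spindle [388. 217.] 0.68 [ 0.6067 -0.1837  0.    ]
top slot_washer [340. 233.] 0.5 [ 0.5636 -0.0443  0.035 ]
top slot_washer [342. 237.] 0.48 [ 0.5521 -0.0483  0.035 ]
top slot_washer [340. 258.] 0.37 [ 0.4973 -0.0409  0.035 ]
top washer_tail [343. 254.] 0.67 [ 0.5063 -0.0496  0.038 ]
top tray [190. 273.] 0.66 [0.4677 0.3612 0.    ]
top plain_spindle [288. 229.] 0.92 [0.5807 0.0937 0.    ]
top plain_spindle [342. 256.] 0.53 [ 0.5032 -0.0522  0.    ]
top parts_cup [394. 291.] 0.98 [ 0.407  -0.1866  0.    ]
side nut [294. 196.] 0.59 [ 0.5563 -0.0412  0.041 ]
side nut [181. 260.] 0.52 [0.8302 0.2128 0.041 ]
side nut [276. 167.] 0.44 [ 0.6094 -0.181   0.041 ]
side nut [282. 240.] 0.2 [0.5842 0.1383 0.041 ]
side spindle [277. 180.] 0.86 [ 0.6071 -0.1726  0.    ]
side spindle [183. 267.] 0.74 [0.8336 0.1984 0.    ]
side spindle [293. 204.] 0.63 [ 0.5586 -0.0573 -0.    ]
side slot_washer [292. 199.] 0.53 [ 0.5609 -0.0366  0.035 ]
side slot_washer [293. 198.] 0.48 [ 0.5587 -0.0379  0.035 ]
side washer_tail [313. 198.] 0.69 [ 0.5022 -0.0352  0.038 ]
side tray [332. 322.] 0.64 [0.4697 0.3585 0.    ]
side plain_spindle [284. 240.] 0.55 [0.5803 0.0926 0.    ]
side parts_cup [342. 177.] 0.69 [ 0.4085 -0.1912  0.    ]
side parts_cup [294. 188.] 0.5 [ 0.5534 -0.1319  0.    ]
0.8 [9.77518616e-01 2.10849125e-01 2.68247038e-05 1.80149493e-05] [0.70710678 0.70710678 0.         0.        ]
```

Run:
```python
import cv2,numpy as np
a=cv2.imread("pics/top.png");b=cv2.imread("pics/side.png")
cv2.imwrite("pics/both.png",cv2.resize(np.vstack([a,b]),(400*1,600)))
```

```text
(no output)
```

View pics/top.png

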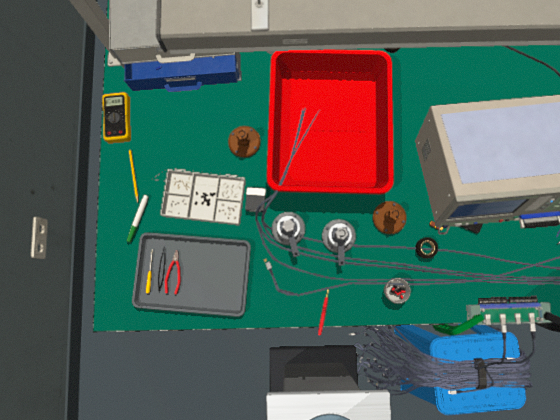

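View pics/side.png

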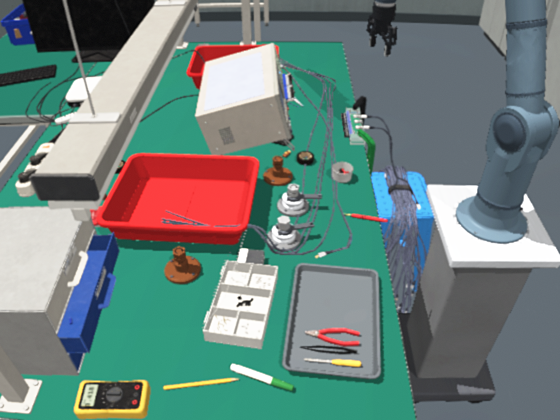

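Top view: two grey spindles at (288,229) and (340,236), brown look-alikes at (243,140) and (389,217), and the tray at (190,273) with its tools on the world +y side. I can't make out the nuts from here, so I'll use the wrist camera.

Run:
```python
from h import *
from scipy.spatial.transform import Rotation as R
P=camera_params("wrist");T=np.linalg.inv(np.array(P["camera_from_world"]))
Rt=R.from_quat(read_tcp_rot()).as_matrix();p=np.array(read_eef_pos())
off=Rt.T@(T[:3,3]-p); print("cam in tcp",off,"\n",Rt.T@T[:3,:3],np.array(P["K"])[0,0])
np.save("off.npy",np.r_[off,(Rt.T@T[:3,2])])
movel([0.2,-0.40,0.33],speed=.35)
ax=Rt.T@T[:3,2]
best=None
for a in np.arange(-np.pi,np.pi,np.pi/6):
    M=R.from_quat(down(a)).as_matrix()
    z=.36
    c=M@off;d=M@ax   # look-at point at z=.06 relative to TCP
    s=(0.06-z-c[2])/d[2]; look=c+d*s
    tcp=np.array([0.55,0.02,0])-look;tcp[2]=z
    q=inverse_kinematics(tcp,down(a))
    if q is not None:
        r=np.abs(np.array(q)-read_qpos()).max(); print(round(a,2),tcp.round(3),np.round(q,2))
        if best is None or r<best[0]: best=(r,tcp,a)
print(best)
move_ptp(best[1],down(best[2]))
PW=camera_params("wrist");im=read_camera("wrist");save("w1.png",im)
for n,z in dict(nut=.041,spindle=0,slot_washer=.035,washer_tail=.038,plain_spindle=0).items():
    for d in tip_of("wrist",n)[:3]: print(n,np.round(d["at"]),round(d["confidence"],2),onz("wrist",d["at"],z,PW).round(4))
print(read_time_s())
```

```text
cam in tcp [ 0.07567749  0.00093506 -0.1593709 ] 
 [[-4.59605485e-04 -9.56053635e-01 -2.93191464e-01]
 [ 9.99999776e-01 -5.82146222e-04  3.30697314e-04]
 [-4.86844673e-04 -2.93191247e-01  9.56053689e-01]] 339.62289067024517
-3.14 [ 0.551 -0.045  0.36 ] [-1.15  0.3   1.41  1.68 -0.3   1.42 -2.84]
-2.62 [ 0.584 -0.036  0.36 ] [ 0.61  0.24 -0.74  1.54  0.17  1.42 -2.76]
-2.09 [ 0.607 -0.012  0.36 ] [ 0.58  0.31 -0.79  1.48  0.22  1.44 -2.31]
-1.57 [0.615 0.021 0.36 ] [ 0.54  0.33 -0.82  1.46  0.24  1.45 -1.85]
-1.05 [0.606 0.054 0.36 ] [ 0.52  0.33 -0.86  1.48  0.25  1.45 -1.39]
-0.52 [0.582 0.077 0.36 ] [ 0.52  0.28 -0.88  1.53  0.22  1.43 -0.89]
-0.0 [0.549 0.085 0.36 ] [ 0.53  0.2  -0.87  1.6   0.15  1.41 -0.35]
0.52 [0.516 0.076 0.36 ] [ 0.54  0.1  -0.81  1.68  0.08  1.4   0.24]
1.05 [0.493 0.052 0.36 ] [ 0.42  0.02 -0.61  1.74  0.01  1.39  0.86]
1.57 [0.485 0.019 0.36 ] [ 0.33 -0.01 -0.45  1.77 -0.01  1.39  1.46]
2.09 [ 0.494 -0.014  0.36 ] [ 1.22  0.1  -1.32  1.72  0.1   1.4   1.98]
2.62 [ 0.518 -0.037  0.36 ] [ 1.13  0.19 -1.26  1.67  0.19  1.41  2.46]
(np.float64(0.8167836987498438), array([0.51645408, 0.07591533, 0.36      ]), np.float64(0.5235987755982978))
nut [522. 194.] 0.91 [0.8385 0.2133 0.041 ]
nut [256. 330.] 0.61 [ 0.6089 -0.1849  0.041 ]
nut [276. 250.] 0.55 [ 0.567  -0.0438  0.041 ]
spindle [273. 240.] 0.88 [ 0.5605 -0.0454  0.    ]
spindle [256. 316.] 0.86 [ 0.6053 -0.1869  0.    ]
spindle [502. 190.] 0.66 [0.8367 0.2079 0.    ]
slot_washer [269. 247.] 0.79 [ 0.5564 -0.0468  0.035 ]
slot_washer [273. 248.] 0.37 [ 0.5621 -0.0457  0.035 ]
slot_washer [403. 150.] 0.21 [0.6499 0.1768 0.035 ]
washer_tail [236. 229.] 0.64 [ 0.4992 -0.0439  0.038 ]
plain_spindle [329. 178.] 0.85 [0.5869 0.0861 0.    ]
3.975
```

View pics/w1.png

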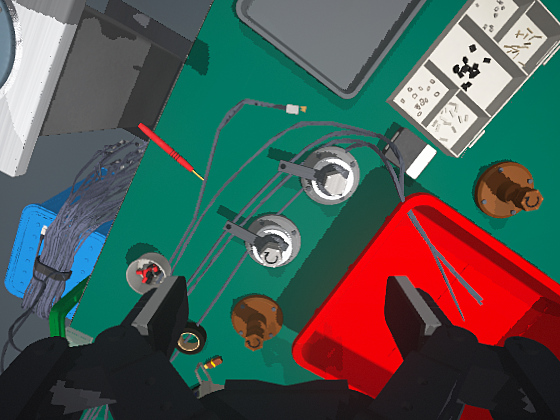

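Two candidates: the nut at wrist (272,252), whose top shows a "C"-shaped arrow, and the one at (337,178), whose top is plain. The brown ones at (510,190) and (256,318) are look-alikes. The first fits the description. I'll confirm it in a close-up that also measures the yaws.

Run:
```python
from h import *
a=1.0
move_ptp([.5615,-.0465,.175],down(a))
P=camera_params("wrist");im=read_camera("wrist");save("w2.png",im)
import pickle;pickle.dump(P,open("P2.pkl","wb"))
for n,z in dict(nut=.041,nut_grip=.060,spindle=0,slot_washer=.035,washer_tail=.038).items():
    for d in tip_of("wrist",n)[:3]: print(n,np.round(d["at"]),round(d["confidence"],2),onz("wrist",d["at"],z,P).round(4))
c=proj("wrist",[[.56,-.046,.07],[.50,-.045,.04]],P);print(c)
x,y=c[0].astype(int);cr=im[max(0,y-130):y+130,max(0,x-175):x+175];print(max(0,x-175),max(0,y-130))
save("w2c.png",cv2.resize(cr,None,fx=800/350,fy=800/350,interpolation=cv2.INTER_CUBIC)[:600])
print(read_time_s(),read_qpos(),read_ft_torque())
```

```text
nut [190. 308.] 0.89 [ 0.6054 -0.1855  0.041 ]
nut [285. 196.] 0.63 [ 0.561  -0.0447  0.041 ]
nut_grip [184. 319.] 0.9 [ 0.6052 -0.1871  0.06  ]
nut_grip [284. 205.] 0.59 [ 0.563  -0.0471  0.06  ]
nut_grip [417. 133.] 0.46 [0.57   0.0746 0.06  ]
spindle [285. 187.] 0.91 [ 0.5609 -0.0449  0.    ]
spindle [200. 292.] 0.59 [ 0.6096 -0.1896  0.    ]
spindle [289. 198.] 0.21 [ 0.5729 -0.048   0.    ]
slot_washer [284. 193.] 0.72 [ 0.5587 -0.0449  0.035 ]
slot_washer [ 88. 268.] 0.61 [ 0.5179 -0.2478  0.035 ]
washer_tail [248. 140.] 0.94 [ 0.5021 -0.0447  0.038 ]
[[283.17127265 204.86135953]
 [246.15733459 137.80304086]]
108 74
5.1833 [ 0.62065071  0.34810682 -0.72509771  1.81868459  0.26158614  1.07005191
  0.80001673] [-0.01869738 -0.00682037 -0.01047237]
```

View pics/w2c.png

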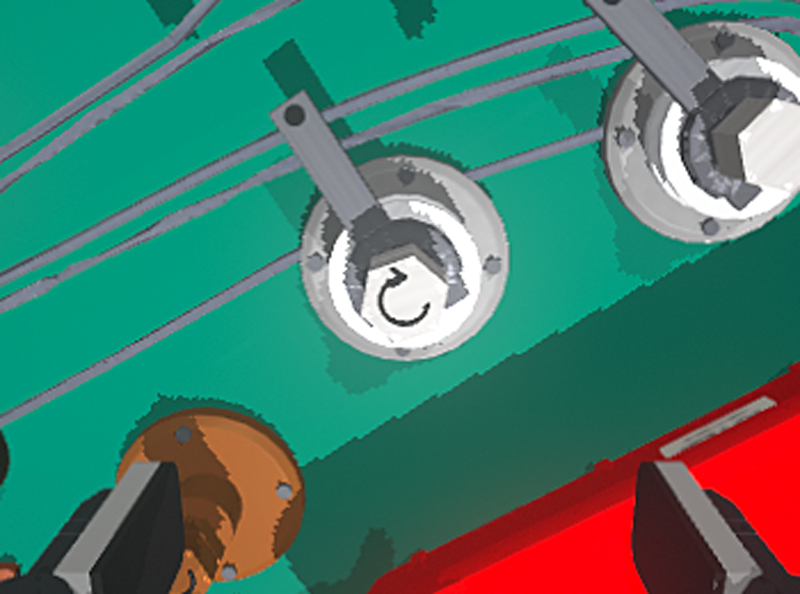

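The crop confirms it: the nut at crop (405,298), full (285,204), carries the engraved arrow and its twin on the right is plain. Next I'll fit the hexagon outline for centre and yaw.

```bash
cat > fit.py <<'E'
from h import *
import pickle
from scipy.ndimage import map_coordinates
P=pickle.load(open("P2.pkl","rb"));im=cv2.imread("pics/w2.png");g=cv2.GaussianBlur(cv2.cvtColor(im,cv2.COLOR_BGR2GRAY).astype(float),(0,0),.8)
def hexpts(cx,cy,yaw,z,n=12):
    r=.014/np.cos(np.pi/6);k=yaw+np.pi/6+np.arange(7)*np.pi/3
    c=np.c_[cx+r*np.cos(k),cy+r*np.sin(k)]
    t=np.linspace(.1,.9,n)[:,None]
    return np.vstack([np.c_[c[i]*(1-t)+c[i+1]*t,np.full(n,z)] for i in range(6)])
gx=cv2.Sobel(g,-1,1,0);gy=cv2.Sobel(g,-1,0,1);m=np.minimum(np.hypot(gx,gy),150)
res=[]
for z in(.070,.072):
 for cx in np.arange(.556,.5665,.001):
  for cy in np.arange(-.050,-.040,.001):
   for yaw in np.deg2rad(np.arange(0,60,2)):
    p=proj("wrist",hexpts(cx,cy,yaw,z),P)
    res.append((map_coordinates(m,[p[:,1],p[:,0]],order=1).mean(),z,cx,cy,np.rad2deg(yaw)))
res.sort(reverse=True)
for r in res[:6]: print(np.round(r,4))
s,z,cx,cy,yaw=res[0]
x,y=proj("wrist",[cx,cy,z],P)[0].astype(int)
cr=cv2.resize(im[y-50:y+35,x-55:x+55],None,fx=6,fy=6,interpolation=cv2.INTER_CUBIC)
p=(proj("wrist",hexpts(cx,cy,np.deg2rad(yaw),z,3),P)-[x-55,y-50]+.5)*6
for q in p: cv2.circle(cr,tuple(int(v) for v in q),3,(0,0,255),-1)
cv2.imwrite("pics/fit.png",cr)
E
python3 fit.py
```

```text
[ 1.183325e+02  7.000000e-02  5.570000e-01 -4.200000e-02  5.200000e+01]
[ 1.178852e+02  7.000000e-02  5.570000e-01 -4.200000e-02  5.000000e+01]
[ 1.175306e+02  7.000000e-02  5.570000e-01 -4.200000e-02  5.400000e+01]
[ 1.175108e+02  7.000000e-02  5.570000e-01 -4.200000e-02  4.800000e+01]
[ 1.17133e+02  7.00000e-02  5.57000e-01 -4.20000e-02  5.60000e+01]
[ 1.157111e+02  7.000000e-02  5.570000e-01 -4.200000e-02  4.600000e+01]
```

View pics/fit.png

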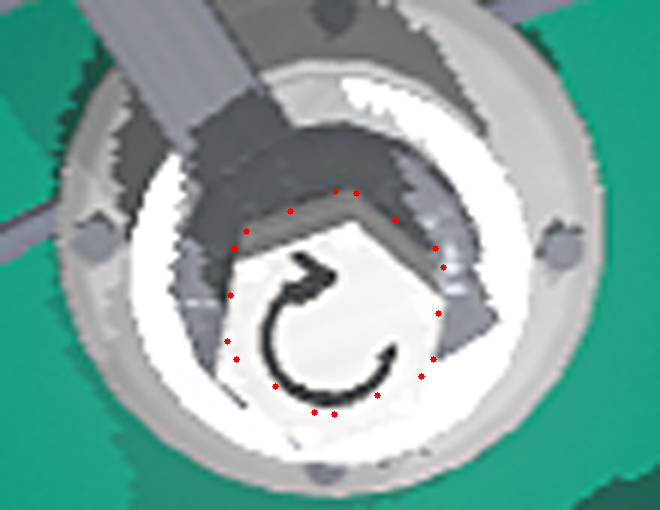

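The overlay locked onto the hexagon's lower edges. The true top corners are at fit-picture (235,260), (352,222) and (443,300), so I'll fit to those.

Run:
```python
from h import *
import pickle
from scipy.optimize import least_squares
P=pickle.load(open("P2.pkl","rb"))
x,y=proj("wrist",[.557,-.042,.070],P)[0].astype(int)
px=np.array([[235,260],[352,222],[443,300],[218,375]])/6-.5+[x-55,y-50]
for z in(.0700,.0705,.071):
    w=np.array([onz("wrist",q,z,P)[:2] for q in px])
    print(z,w[:3].round(4).tolist(),"edges mm",np.round(np.linalg.norm(np.diff(w[:3],axis=0),axis=1)*1e3,2))
    R=.014/np.cos(np.pi/6)
    for y0 in(0,.5):
      f=lambda v:(np.c_[v[0]+R*np.cos(v[2]+np.arange(3)*-np.pi/3*s),v[1]+R*np.sin(v[2]+np.arange(3)*-np.pi/3*s)]-w[:3]).ravel()*1e3
      for s in(1,-1):
        a0=np.arctan2(w[0,1]+.046,w[0,0]-.561)
        r=least_squares(f,[.561,-.046,a0],x_scale=[.01,.01,1])
        print(s,r.x[:2].round(4),"flat yaw mod60",round((np.rad2deg(r.x[2])+30)%60,1),r.cost.round(2))
# flange ellipse -> centre at z=.012
im=cv2.imread("pics/w2.png")
c=[onz("wrist",np.array(q)/6-.5+[x-55,y-50],.012,P)[:2] for q in([60,240],[605,240],[330,495],[100,395],[560,390],[520,55])]
c=np.array(c);A=np.c_[2*c,np.ones(len(c))];s=np.linalg.lstsq(A,(c**2).sum(1),rcond=None)[0];print("flange",s[:2],np.sqrt(s[2]+s[:2]@s[:2]))
```

```text
0.07 [[0.5446, -0.0499], [0.5487, -0.034], [0.5643, -0.0295]] edges mm [16.42 16.23]
1 [ 0.5603 -0.0453] flat yaw mod60 46.0 0.04
-1 [ 0.5448 -0.0303] flat yaw mod60 46.2 87.16
1 [ 0.5603 -0.0453] flat yaw mod60 46.0 0.04
-1 [ 0.5448 -0.0303] flat yaw mod60 46.2 87.16
0.0705 [[0.5446, -0.0498], [0.5486, -0.0339], [0.5642, -0.0294]] edges mm [16.39 16.2 ]
1 [ 0.5602 -0.0452] flat yaw mod60 46.0 0.03
-1 [ 0.5447 -0.0303] flat yaw mod60 46.2 86.99
1 [ 0.5602 -0.0452] flat yaw mod60 46.0 0.03
-1 [ 0.5447 -0.0303] flat yaw mod60 46.2 86.99
0.071 [[0.5445, -0.0497], [0.5486, -0.0339], [0.5641, -0.0294]] edges mm [16.36 16.17]
1 [ 0.5601 -0.0452] flat yaw mod60 46.0 0.02
-1 [ 0.5446 -0.0302] flat yaw mod60 46.2 86.82
1 [ 0.5601 -0.0452] flat yaw mod60 46.0 0.02
-1 [ 0.5446 -0.0302] flat yaw mod60 46.2 86.82
flange [ 0.56120132 -0.04566058] 0.04411615623362171
```

Run:
```python
from h import *
C=[.5605,-.0453];a=np.deg2rad(46)
move_gripper(.055,60)
move_ptp([*C,.12],down(a));f0=np.array(read_ft_force());m0=np.array(read_ft_torque())
np.save("ft0.npy",np.r_[f0,m0])
movel([*C,.064],speed=.1);print("down",np.array(read_ft_force())-f0)
move_gripper(.040);print("pre",np.array(read_ft_force())-f0,read_finger_gap())
move_gripper(.0,60)
print(read_finger_gap(),read_grasp_force(),(np.array(read_ft_force())-f0).round(2),(np.array(read_ft_torque())-m0).round(3),read_eef_pos(),read_time_s(),np.round(read_qpos(),2))
for k in(.5,-.5,-1,-1.5,-1.75): print(k,np.round(inverse_kinematics([*C,.065],down(k)),2))
```

```text
down [ 0.12402326  0.22404493 -0.77748223]
pre [-0.84643407  0.30870463 -0.61022564] 0.03972573658743085
1.1864146692727823e-05 0.0 [-0.63  0.36  0.01] [-0.057 -0.032 -0.013] [ 0.5604717  -0.04532321  0.06395773] 7.4 [ 0.53  0.49 -0.63  1.9   0.37  0.87  0.52]
0.5 [ 0.48  0.47 -0.56  1.9   0.32  0.86  0.25]
-0.5 [ 0.31  0.43 -0.36  1.91  0.2   0.84 -0.65]
-1 [ 0.22  0.42 -0.26  1.91  0.14  0.83 -1.11]
-1.5 [ 0.14  0.41 -0.16  1.92  0.09  0.82 -1.56]
-1.75 [ 0.1   0.41 -0.11  1.92  0.06  0.82 -1.79]
```

The gripper closed fully on nothing. I need to look.

Run:
```python
from h import *
w=read_camera("wrist");s=read_camera("side")
Pw=camera_params("wrist")
print(proj("wrist",[[.5605,-.0453,.07],[.5605,-.0453,.064]],Pw),proj("side",[[.5605,-.0453,.07],[.5605,-.0453,.064]]))
x,y=proj("side",[.5605,-.0453,.07])[0].astype(int)
cs=cv2.resize(s[y-50:y+50,x-50:x+50],(400,400),interpolation=cv2.INTER_CUBIC)
save("chk.png",np.hstack([cs,cv2.resize(w[:,80:480],(400,420))[:400]]))
```

```text
[[285.20163261 267.78939036]
 [285.2226368  262.66534134]] [[292.31963362 186.82634161]
 [292.29265925 188.55155064]]
```

View pics/chk.png

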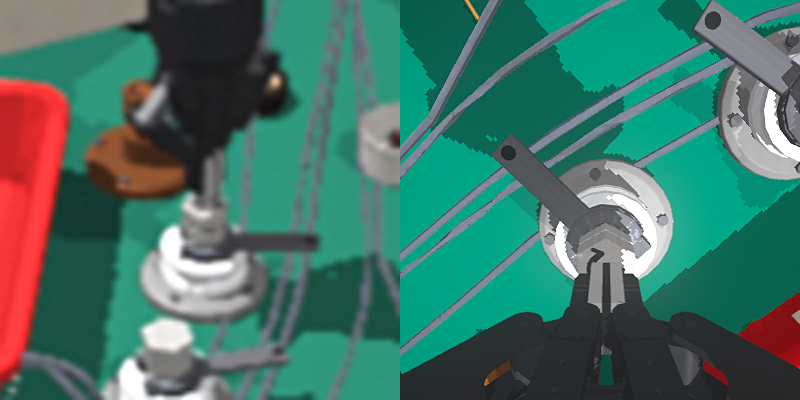

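The side crop shows the closed fingertips ending around the nut's top at (210,205), and the wrist view shows them over the nut. I'll zoom in on the wrist view with projected references.

Run:
```python
from h import *
from fit import hexpts
w=read_camera("wrist");P=camera_params("wrist")
cr=cv2.resize(w[180:330,200:370],None,fx=4,fy=4,interpolation=cv2.INTER_CUBIC).copy()
cr=(np.clip(cr.astype(float)/255,0,1)**1.5*255).astype(np.uint8)
for z,col in((.070,(255,0,0)),(.046,(0,0,255))):
  for q in (proj("wrist",hexpts(.5605,-.0453,np.deg2rad(46),z,5),P)-[200,180]+.5)*4: cv2.circle(cr,tuple(int(v) for v in q),2,col,-1)
for q,col in(([.5605,-.0453,.045],(255,0,255)),([.5605,-.0453,.064],(255,255,0))):
  v=(proj("wrist",q,P)[0]-[200,180]+.5)*4;cv2.circle(cr,tuple(int(t) for t in v),5,col,-1)
save("zoom.png",cr)
```

```text
[ 1.183325e+02  7.000000e-02  5.570000e-01 -4.200000e-02  5.200000e+01]
[ 1.178852e+02  7.000000e-02  5.570000e-01 -4.200000e-02  5.000000e+01]
[ 1.175306e+02  7.000000e-02  5.570000e-01 -4.200000e-02  5.400000e+01]
[ 1.175108e+02  7.000000e-02  5.570000e-01 -4.200000e-02  4.800000e+01]
[ 1.17133e+02  7.00000e-02  5.57000e-01 -4.20000e-02  5.60000e+01]
[ 1.157111e+02  7.000000e-02  5.570000e-01 -4.200000e-02  4.600000e+01]
```

View pics/zoom.png

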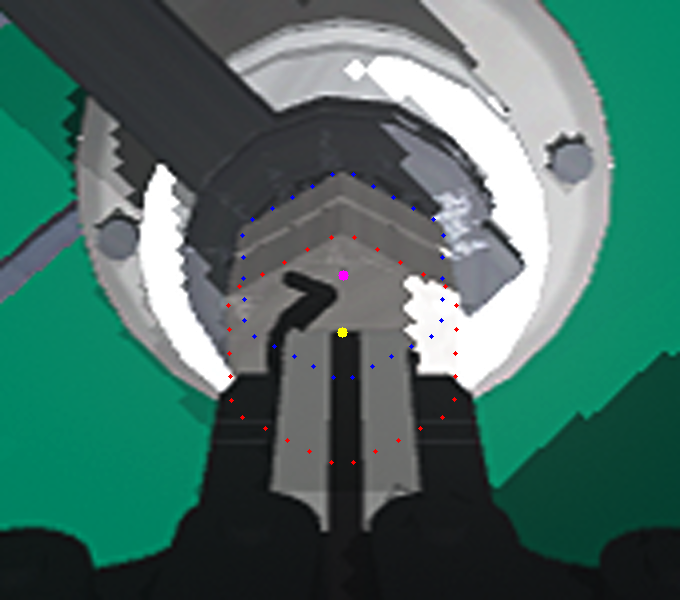

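The overlay fits the hexagon well, but the shut pads' lower edge at zoom row 332 lies above the nut's top face. The tips therefore sit higher than the stated 19 mm ahead of the TCP. I'll measure the tip offset by feeling gently for the nut's top with the shut fingers.

Run:
```python
from h import *
C=[.5605,-.0453];f0=np.load("ft0.npy")[:3]
z=.064;t=read_time_s()
while z>.030:
    z-=.001;movel([*C,z],speed=.05)
    f=np.array(read_ft_force())-f0
    if f[2]>3: break
print(z,f.round(2),read_eef_pos(),read_time_s()-t,read_time_s(),read_finger_gap())
```

```text
0.05399999999999999 [-2.51  0.7   8.28] [ 0.56093215 -0.04530039  0.05530541] 2.500000000000001 10.05 -3.567149809608963e-05
```

The shut tips touch the nut's top (about z 0.0705) at TCP z ≈ 0.055, so they really end about 15 mm behind the reported TCP. I'll correct for that, regrip lower and watch the force on the way down.

Run:
```python
from h import *
C=[.5605,-.0453];f0=np.load("ft0.npy")[:3];m0=np.load("ft0.npy")[3:]
movel([*C,.068],speed=.1)
move_gripper(.050,60)
for z in np.arange(.062,.0319,-.005):
    movel([*C,z],speed=.08);f=np.array(read_ft_force())-f0
    if np.abs(f).max()>5: print("contact");break
print(z,f.round(2))
if np.abs(f).max()<5:
    for g in(.038,.033,.030,.0):
        move_gripper(g,60 if g else 60);f=np.array(read_ft_force())-f0
        print(g,read_finger_gap(),f.round(2),(np.array(read_ft_torque())-m0).round(3),read_grasp_force())
        if np.abs(f).max()>40: move_gripper(.05);break
print(read_eef_pos(),read_time_s())
```

```text
0.032000000000000015 [-0.39  0.09 -1.8 ]
0.038 0.03780699288075813 [-0.18  0.22  0.62] [-0.005  0.033 -0.02 ] 0.0
0.033 0.03276401112840751 [ 0.25  0.49 -0.1 ] [-0.025 -0.003 -0.007] 0.0
0.03 0.030144933498632107 [-0.38  0.22 -0.56] [-0.029  0.032  0.022] 0.0
0.0 0.026701068140504172 [-0.9  -0.25  2.17] [-0.011  0.308  0.021] 58.81305188027909
[ 0.56040892 -0.04542669  0.03223054] 13.5583
```

The nut is gripped. Now I turn it clockwise in small steps, watching the moment.

Run:
```python
from h import *
C=[.5605,-.0453];f0=np.load("ft0.npy")[:3];m0=np.load("ft0.npy")[3:]
move_gripper(0.,90)
a0=np.deg2rad(46);z0=read_eef_pos()[2];th=0;log=[];z0=.0322
def rd():
    return (np.array(read_ft_torque())-m0)[2],(np.array(read_ft_force())-f0)
while th<2.5:
    d=.08 if th<1.55 else .04
    th+=d;movel([*C,z0+.0018*max(0,th-.12)],down(a0-th),speed=.05)
    m,f=rd();
    if m>.5: pause(.08);m,f=rd()
    log.append((round(th,2),round(m,2),f.round(0).astype(int).tolist(),round(read_finger_gap()*1e3,1)))
    if m>.60 or np.abs(f).max()>35: break
for l in log: print(*l)
print(read_time_s(),read_eef_pos(),read_grasp_force())
```

```text
0.08 0.24 [-2, 0, 5] 25.8
0.16 0.35 [-3, -1, 5] 26.2
0.24 0.39 [-3, 0, 5] 25.9
0.32 0.36 [-3, -1, 5] 26.4
0.4 0.34 [-3, -1, 5] 26.2
0.48 0.39 [-4, -2, 5] 25.8
0.56 0.36 [-3, -1, 5] 26.5
0.64 0.42 [-4, -1, 5] 26.1
0.72 0.35 [-4, -1, 7] 26.2
0.8 0.37 [-5, -1, 7] 26.2
0.88 0.33 [-4, -2, 7] 26.2
0.96 0.41 [-4, -1, 6] 26.4
1.04 0.4 [-5, -1, 6] 26.1
1.12 0.4 [-6, -2, 8] 26.4
1.2 0.35 [-5, -1, 8] 26.2
1.28 0.32 [-7, 0, 7] 26.2
1.36 0.36 [-6, -1, 8] 26.6
1.44 0.37 [-5, 0, 9] 26.4
1.52 0.37 [-7, -1, 9] 26.1
1.6 0.36 [-8, 0, 9] 26.1
1.64 0.4 [-6, 0, 9] 26.0
1.68 0.32 [-7, 0, 9] 26.0
1.72 0.37 [-6, 0, 9] 26.3
1.76 0.39 [-6, 0, 9] 26.4
1.8 0.38 [-7, 0, 9] 26.2
1.84 0.41 [-7, 0, 9] 25.9
1.88 0.38 [-7, 1, 9] 26.4
1.92 0.45 [-6, 0, 9] 26.0
1.96 0.49 [-7, 0, 9] 25.9
2.0 0.64 [-7, 0, 9] 26.0
21.4417 [ 0.55785811 -0.04497167  0.03534313] 91.03287868201733
```

It reached the stop at about 1.94 rad: the drag held at 0.37 N m, then rose to 0.64 N m, which is firm and under 0.9. Next I release, lift and look at the tail.

Run:
```python
from h import *
import pickle
p=np.array(read_eef_pos());move_gripper(.055,60)
movel([p[0],p[1],.11],speed=.15)
move_ptp([.50,-.045,.15],down(-np.pi/2))
f0=np.r_[read_ft_force(),read_ft_torque()];np.save("ft1.npy",f0)
P=camera_params("wrist");im=read_camera("wrist");save("w3.png",im);pickle.dump(P,open("P3.pkl","wb"))
for n,z in dict(washer_tail=.038,slot_washer=.035,spindle=0,nut_grip=.0635).items():
    for d in tip_of("wrist",n)[:2]: print(n,np.round(d["at"]),round(d["confidence"],2),onz("wrist",d["at"],z,P).round(4))
t=read_camera("top")
for c in("top",):
    for d in tip_of(c,"tray")[:2]: print("tray",d["at"],onz(c,d["at"],0))
# tray corners from the top picture (inner outline)
hsv=cv2.cvtColor(t,cv2.COLOR_RGB2HSV);sub=((hsv[...,1]<40)&(hsv[...,2]>60)).astype(np.uint8);
m=np.zeros_like(sub);m[228:325,130:255]=sub[228:325,130:255];m=cv2.morphologyEx(m,cv2.MORPH_OPEN,np.ones((3,3)))
c=max(cv2.findContours(m,cv2.RETR_EXTERNAL,cv2.CHAIN_APPROX_SIMPLE)[0],key=cv2.contourArea)
for b in cv2.boxPoints(cv2.minAreaRect(c)): print("tray corner",b.round(),onz("top",b,.015).round(3))
for q in proj("wrist",[[.5,-.045,.041],[.5605,-.0453,.0735]],P): print(q.round())
cv2.imwrite("pics/w3c.png",cv2.resize(im[120:380,100:460,::-1],None,fx=2.2,fy=2.2,interpolation=cv2.INTER_CUBIC))
print(read_time_s())
```

```text
washer_tail [285. 206.] 0.91 [ 0.5014 -0.0451  0.038 ]
spindle [451.  77.] 0.88 [ 0.6054 -0.1871  0.    ]
spindle [286. 126.] 0.6 [ 0.5633 -0.0453  0.    ]
nut_grip [492.  65.] 0.95 [ 0.6073 -0.1856  0.0635]
nut_grip [286. 130.] 0.58 [ 0.5634 -0.0455  0.0635]
tray [193.8, 273.9] [0.4656112  0.34977597 0.        ]
tray corner [131. 307.] [0.383 0.512 0.015]
tray corner [137. 235.] [0.574 0.501 0.015]
tray corner [250. 244.] [0.541 0.195 0.015]
tray corner [244. 316.] [0.352 0.213 0.015]
[285. 208.]
[285. 135.]
23.25
```

View pics/w3c.png

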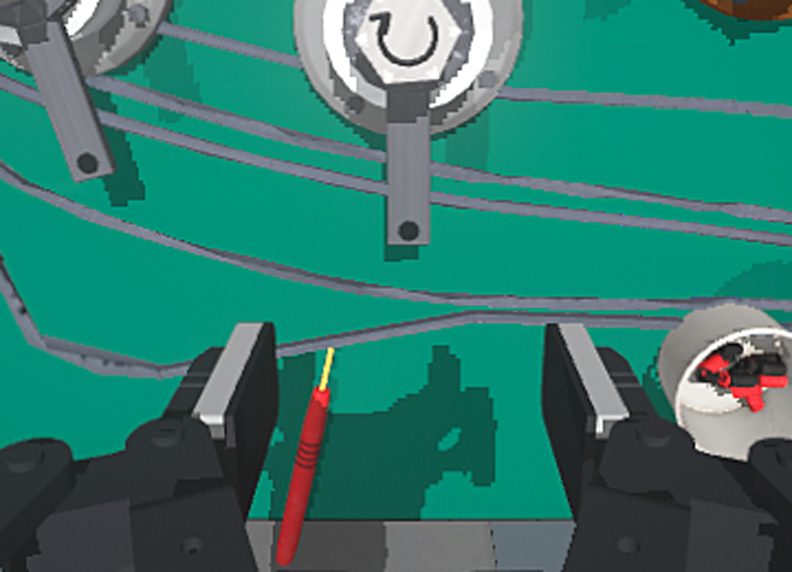

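Seen from above, the tail runs straight toward −x (crop columns 387–429, end at row 245), so the washer's yaw is about 0. The nut is still in place. The tray's empty end is toward lower y. Next I grip the tail and draw it out.

Run:
```python
from h import *
Q=down(-np.pi/2);w=np.load("ft1.npy");F=lambda:(np.array(read_ft_force())-w[:3]).round(1)
x0,y0,z0=.4995,-.0450,.0165
move_gripper(.040,40)
movel([x0,y0,.04],Q,speed=.15)
for z in(.03,.022,z0):
    movel([x0,y0,z],Q,speed=.08)
    if abs(F()[2])>6: print("touch",z,F());raise SystemExit
print("down",F())
move_gripper(.022);move_gripper(0.,45)
print("grip",read_finger_gap(),read_grasp_force(),F(),read_time_s())
if read_finger_gap()<.010: raise SystemExit
for k in np.arange(.01,.0601,.01):
    movel([x0-k,y0,z0],Q,speed=.06);f=F();print(round(k,3),f,round(read_finger_gap()*1e3,1))
    if np.abs(f).max()>20: print("stuck");break
print(read_eef_pos(),read_time_s())
```

```text
down [-0.  -1.3 -0.1]
grip 0.014212819235394367 45.365999937057495 [ 0.4 -1.3  1. ] 25.7417
0.01 [-2.8 -0.3  1.3] 14.2
0.02 [-0.7 -1.5  1.5] 14.0
0.03 [-0.9 -1.1  1.2] 14.2
0.04 [-1.7 -1.9 -0.2] 14.5
0.05 [ 0.2 -1.6 -1.2] 14.0
0.06 [-1.  -0.3 -1.1] 14.4
[ 0.43871928 -0.04504882  0.01632933] 27.6417
```

Run:
```python
from h import *
Q=down(-np.pi/2);w=np.load("ft1.npy")
X,Y=.424,.300
movel([.4387,-.045,.10],Q,speed=.12)
move_ptp([X,Y,.10],Q);print("carry",read_finger_gap(),read_time_s(),np.round(read_qpos(),2))
movel([X,Y,.01],Q,speed=.12);pause(.2);f0=np.array(read_ft_force())
z=.01
while z>-.024:
    z-=.001 if z<-.006 else .004
    movel([X,Y,z],Q,speed=.04);f=np.array(read_ft_force())-f0
    if f[2]>3.0: break
print("floor",z,f.round(1),read_eef_pos(),read_finger_gap(),read_time_s())
```

```text
carry 0.014401467137170243 29.7917 [-0.33  0.31 -0.41  1.99  0.16  0.87 -2.4 ]
floor -0.012 [-1.2 -1.5  4.9] [ 0.42414554  0.30011357 -0.01123228] 0.014244408578693303 32.6417
```

The tips are on the floor with the washer about 3 mm above it. I'll raise 0.5 mm to unload, open gently, retreat and check.

Run:
```python
from h import *
Q=down(-np.pi/2)
movel([.424,.300,-.0107],Q,speed=.03);move_gripper(.0175,20);pause(.2);move_gripper(.045);
movel([.424,.300,.14],Q,speed=.15);move_ptp([.42,.26,.22],Q)
P=camera_params("wrist");im=read_camera("wrist")
s=read_camera("side")
for n,z in dict(slot_washer=.004,washer_tail=.007).items():
    for d in tip_of("wrist",n)[:2]: print(n,np.round(d["at"]),round(d["confidence"],2),onz("wrist",d["at"],z,P).round(4))
save("fin.png",np.hstack([im[:,60:500],cv2.resize(s[150:385,250:420],(304,420),interpolation=cv2.INTER_CUBIC)]))
print(read_time_s())
```

```text
slot_washer [243. 124.] 0.66 [0.485  0.3045 0.004 ]
washer_tail [249. 180.] 0.61 [0.4246 0.3    0.007 ]
35.5
```

View pics/fin.png

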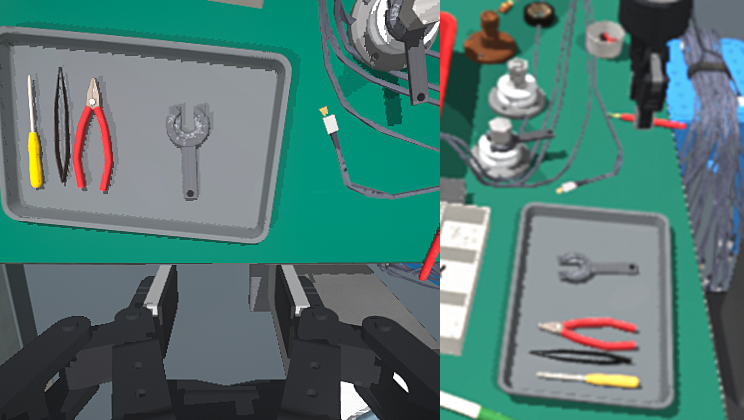

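The washer lies flat, rim up, in the tray's empty part at left panel (188,150), clear of the tools at (35–95,130). In the right panel the pulley and nut remain on the spindle at (517,85), and the plain spindle at (503,145) is untouched. Handing in.

```bash
python3 -c "
from bench import *
print(sign_off())"
```

```text
the job is handed in; nothing more can be done
None
```

The marked nut is unscrewed clockwise to its stop (about 1.94 rad, peak 0.64 N m), the slotted washer lies flat, same side up, in the empty part of the tray, and the job was handed in at about 36 s of the 67 s allowed; the first grip closed above the nut because the fingertips end about 15 mm short of the reported TCP, so I felt for its top (about 8 N) and regripped.

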